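# Pull-test the countertop rail hook

### The arm

A 6-joint arm with a two-finger parallel gripper is mounted at the origin on the work surface. World frame = base frame: x ahead of the robot, y to its left, z up, the work surface at z = 0. Lengths are in mm, angles in degrees, forces in N, time in s.
With the tool pointing down it reaches from about 375 to 900 mm from the base axis. Payload 3.1 kg.
Tool frame: the origin (TCP) lies midway between the tips of the shut fingers; the grasp point (between the pads) lies 19 mm behind it; z points along the fingers, y is the line along which they close (so a half turn about z gives the same grasp; the last joint's range is limited). The gripper opens to 87 mm and grips with 3 to 60 N. Pads are 19 mm wide; open, the fingers measure 117 mm over their backs; the gripper's body (75 mm by 190 mm) begins 51 mm behind the grasp point.
Start: joints at [54.689, 30.224, 82.088, -0, 67.689, -10.227], TCP at [264.925, 566.049, 222.548] pointing down, gripper open.
Joint ranges: [-176.69, 176.69], [-43.24, 126.21], [12.49, 139.97], [-82, 262], [0, 151.66], [-163.58, 163.58]. Speed limits (degrees/s): [159.86, 159.86, 180, 180, 180, 180].

### API

Orientations are given as [roll, pitch, yaw] about the fixed x, y, z axes, in that order (R = Rz(yaw) Ry(pitch) Rx(roll)).
In Python, from plant import * gives the robot as it stands.
- The arm moves only by the tool jog_arm, never from a script. Its arguments are lists of equal length, an entry for each row: "angular": the turn, a rotation vector about the tool's x, y, z scaled (see below), a list of three; "linear": the shift along the tool's x, y, z scaled (see below), a list of three; "hand": the opening, from 0 (shut) to 1 (fully open). In form: {"angular": [[rx, ry, rz], ...], "linear": [[tx, ty, tz], ...], "hand": [hand, ...]}. A call has 1 to 10 rows; each row is the pose to reach, as a shift and turn from the pose commanded when the call began, along the tool's axes at that moment, turning the shorter way round; what a row does not reach only later rows make up. The controller multiplies each number of a shift by 0.25 m and each number of a turn by 180 degrees. A row lasts 1/10 s, in which the tool goes at most 50 mm and 8.59 degrees, less where a joint would pass 70% of its speed; a pose out of reach is approached as far as the arm can. A call with a number of a shift or a turn outside -1 to 1 is refused whole. A call with a gripper value outside its range is refused whole. The fingers move at their own pace and stop on an object; "force" is the grip in N (left out, the last holds). Time passes only in rows, so rows that repeat a pose let the fingers close. It gives the time, the measured TCP pose, the force, the opening and the grip force at its end, in the units of the state.
- read_state(): the state, without advancing time (a new reading comes with each control period).
- get_image(name): name is "side" or "top" or "wrist"; returns a dict with "pixels" (420x560x3 uint8, red, green, blue), "range_z" (420x560 float32, mm along the optical axis (not along the pixel's ray), 0 where there is no reading), "vertical_fov" (degrees; the focal length in pixels is half the picture's height over the tangent of half this angle, whatever the lens; pixels are square), "cx", "cy" (the principal point, pixels), "world_from_camera" (4x4, takes a point from camera to world coordinates); the wrist camera has in their place "tool_from_camera" (4x4, takes a point from camera to tool coordinates, whose origin is the TCP and whose axes are the flange's). Camera axes: x right, y up, looking along -z (the intrinsics and any distortion apply to the point x, -y, -z); pixel columns grow to the right and rows downward; lengths in mm; the calibration is good to about 2 mm. A picture is of the moment at which its call begins: read the wrist's pose just before it.
- finish_job(): hands the job in; it is judged then, once.
The state is a dict: "clock": time; "joints": joint angles; "joint_vel": joint speeds; "joint_efforts": joint torques, N m; "tool_pos": TCP position; "orientation": TCP orientation; "force": force on the tool from outside, world axes, zero at the start; "ft_torque": the same for the moment, N m; "finger_gap": opening from 0.0 (shut) to 1.0 (fully open); "grasp_force": force on a finger pad.
Only numpy, scipy, OpenCV 4.12 (cv2) and the standard library are available. Lean on these libraries where they do the work, as an engineer would, in place of code of your own. Each camera call takes 0.05 s, during which the arm holds its last target. There are 200 camera calls.

### The job

Check that the sliding hook clamped on the little counter rail holds: the pull gauge's ring is already round the hook, so take the gauge by its blue case and pull it straight in line with the rail until the green band on its rod shows at the case mouth but no red does, and hold it there steadily for two seconds. Then ease the spring gently all the way back in, and leave the gauge lying flat on the counter, about in line with the rail, with its ring still round the hook. Do not disturb the other things.

Things in the scene. Friction and masses are not known exactly. Their poses are not given: they have to be found in the camera images.
- rail: fixed aluminium rail, 150 long (x -110 to +40), 50 wide, 8 high. Origin on the counter, x along the rail in the pull direction (towards the gauge), z up. A black runner (32 x 30, top at 18) carries the hook: an upright steel post 14 thick, its 20 wide black knob top at 60. It is clamped within 8 of the origin along x (where is not measured) and stays there
- gauge: spring pull gauge lying on the counter, about 300 g. Its blue case is a box 130 long, 36 wide, 44 high, along the gauge's x from +75 (the mouth, black collar) to +205. Origin on the counter under the rest position of the ring's centre, x from the ring towards the case, z up
- gauge_grip (a point): middle of the blue case, 140 from the gauge's origin along x, 26 above its underside
- gauge_ring (a point): centre of the steel ring (inner diameter 44, outer 60, 8 thick, 26 above the case's underside) at the end of the rod; it surrounds the hook post loosely, with up to 15 mm of play in each direction
- gauge_rod (a joint): how far the rod (14 mm thick, white, then a green band, then red) has been pulled out of the case, in m: 0 fully home, green begins at the mouth at 0.028, red at 0.038, end stop 0.052. The spring needs about 1 N to start, 10 N at the middle of the green
- wash_bowl: translucent plastic rice washing bowl, 210 across, 85 high; origin under its centre. Leave alone
- teacup: blue ceramic teacup, 76 across, 70 high; origin under its centre. Leave alone
- spatula: wooden spatula lying flat, 200 long. Leave alone
- strainer: stainless strainer, 136 across, 47 high, with a handle along its -x to 160 from the centre; origin under its centre. Leave alone
- tea_tin: green tin, 72 across, 100 high; origin under its centre. Leave alone
- sponge: yellow and green scouring block 100 x 65 x 32. Leave alone

How it is judged (in metres and radians):
On the way, in this order (a step that is already met when the one before it is completed fails the run):
1. the gauge is pulled into the green (rod out 28 to 38.5 mm), pulling on the hook, in line with the rail within 10 degrees, and held there for 1.5 s (value of joint gauge_rod between 0.028 and 0.0385 m and contact force between gauge and rail above 5 N and angle between the x axis of gauge and the x axis of rail, either way round below 0.175 rad), for 1.5 s.
2. the spring is eased back in: rod out less than 4 mm (value of joint gauge_rod below 0.004 m), for 0.2 s.
At the end, for the whole second after the job is handed in: the rod is home (out less than 4 mm), the ring still surrounds the hook post (its centre within 35 mm along and 22 mm across the rail's origin, lower than 45 mm), and the gauge lies flat (within 4.5 degrees, on the counter within 5 mm), at rest, in line with the rail within 17 degrees (value of joint gauge_rod below 0.004 m and x of gauge_ring in the frame of rail between -0.035 and 0.035 m and y of gauge_ring in the frame of rail between -0.022 and 0.022 m and height (world z) of gauge_ring below 0.045 m and angle between gauge's own z axis and vertical below 0.08 rad and height (world z) of gauge between -0.004 and 0.005 m and angle between the x axis of gauge and the x axis of rail, either way round below 0.3 rad and linear speed of gauge below 0.02 m/s); the robot touches nothing.
It fails at once if the gauge is overpulled well into the red (rod out more than 41 mm) (value of joint gauge_rod above 0.041 m).
It fails at once if the spring snaps back (rod runs in faster than 0.3 m/s) (velocity of joint gauge_rod below -0.3 m/s).
It fails at once if another thing on the counter is moved by more than 20 mm (distance of any of wash_bowl, teacup, spatula, strainer, tea_tin, sponge from where it was at the start of the episode above 0.02 m).
It also fails if it takes over 45 s, if anything falls off the work surface, if the arm or the gripper's body presses on something with over 40 N, if the wrist force passes 120 N, or if a joint passes its speed limit or range.

## Working session

There is one attempt and no reset: what is moved stays moved. The work goes in short steps, Python scripts to look and compute and a tool call to move; the robot and the scene stay as the last step left them, time stands still between calls to the robot, and variables do not carry over. Pictures are saved under pics/ and viewed, at most 10 in all, crops included, and the job is handed in when it is done.

Besides the shell and the picture viewer there is one more tool, called after ">>>" as name(argument=value, ...) on one line, values as JSON. jog_arm: Moves the arm, as the interface text tells. Its arguments: {"type":"object","properties":{"angular":{"type":"array"},"linear":{"type":"array"},"hand":{"type":"array"},"force":{"type":"number"}},"required":["angular","linear","hand"]}

```bash
mkdir -p pics
cat > h.py <<'E'
from plant import *
import numpy as np, cv2
def snap(n,f):
    d=get_image(n); cv2.imwrite('pics/'+f+'.png',cv2.cvtColor(d['pixels'],cv2.COLOR_RGB2BGR)); np.savez('pics/'+f+'.npz',**d); return d
def pt(d,u,v,T,z=None):
    H=d['pixels'].shape[0]; f=H/2/np.tan(np.radians(float(d['vertical_fov']))/2)
    r=np.array([(u-d['cx'])/f,-(v-d['cy'])/f,-1])
    if z is None: return (T@np.r_[r*d['range_z'][int(v),int(u)],1])[:3]
    w=T[:3,:3]@r; return T[:3,3]+w*(z-T[2,3])/w[2]
E
python3 - <<'E'
from h import *
d=snap('top','top0'); e=snap('side','side0')
print([k for k in d]); print(read_state())
E
```

```text
['pixels', 'range_z', 'vertical_fov', 'cx', 'cy', 'world_from_camera']
{'clock': 0.1, 'joints': array([ 5.46869503e+01,  3.02749529e+01,  8.21489254e+01, -2.23565178e-03,
        6.76905433e+01, -1.02269608e+01]), 'joint_vel': array([-0.0398189 , -0.21634589, -0.14451962,  0.0237828 , -0.01197972,
        0.05407511]), 'joint_efforts': array([-6.94222072e-04, -4.40988743e+01, -1.77148211e+01,  6.34201895e-02,
        5.34134475e-02, -4.68711244e-05]), 'tool_pos': array([264.57567969, 565.50122485, 221.65608045]), 'orientation': array([-1.79887029e+02, -1.82815054e-02,  1.54914744e+02]), 'force': array([ 0.20866175, -0.13632097, -0.58963837]), 'ft_torque': array([-0.02482232,  0.0534526 , -0.05224274]), 'grasp_force': 0.0, 'finger_gap': 0.9991508798638162}
```

View pics/top0.png

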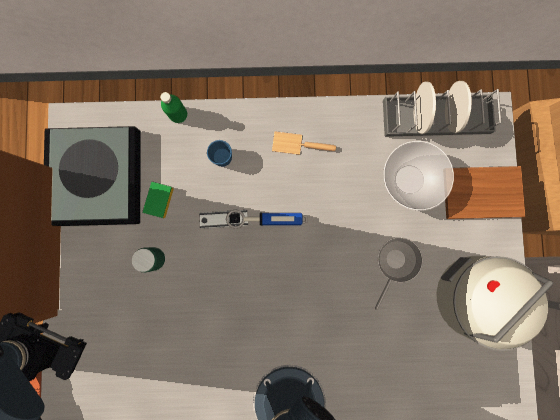

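View pics/side0.png

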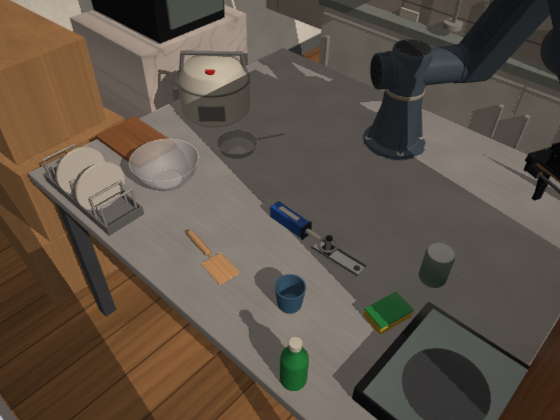

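The top view shows the rail at about (200–245, 219), the hook at (236, 218) and the blue case at (260–303, 219). Next I'll enlarge that area.

Run:
```python
from h import *
d=dict(np.load('pics/top0.npz')); T=d['world_from_camera']
im=cv2.imread('pics/top0.png')[195:245,190:315]
cv2.imwrite('pics/c1.png',cv2.resize(im,None,fx=6,fy=6,interpolation=cv2.INTER_CUBIC))
px=d['pixels'].astype(int); P=np.array([[pt(d,u,v,T) for u in range(190,315)] for v in range(195,245)])
s=px[195:245,190:315]; m=(s[...,2]>s[...,0]+50)&(s[...,2]>90)
q=P[m]; print(m.sum(), np.percentile(q,[2,50,98],axis=0).round(0))
c=cv2.minAreaRect(np.float32(q[q[:,2]>35][:,:2])); print(c)
m=(P[...,2]>4)&(P[...,2]<12)&(np.arange(190,315)<250); q=P[m]; print(m.sum(),cv2.minAreaRect(np.float32(q[:,:2])))
m=(P[...,2]>50); print(P[m][:, :3].mean(0) if m.any() else 0, m.sum())
```

```text
292 [[537. -51.  40.]
 [555.   3.  45.]
 [569.  64.  49.]]
((552.2225952148438, 6.448207855224609), (115.53465270996094, 33.44453811645508), 88.45691680908203)
599 ((556.9600219726562, 201.0445556640625), (184.67996215820312, 153.7543487548828), 88.48365020751953)
[528.51416579  95.62446514 496.03180697] 63
```

View pics/c1.png

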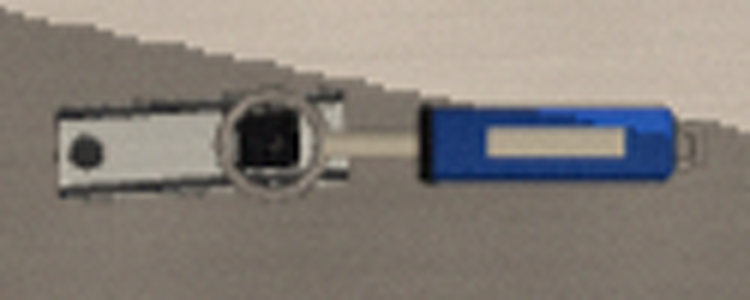

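The crop shows the rail corners at (57,108), (345,93), (347,182) and (60,196). The case runs from (420,143) to (680,144) and the ring is centred near (270,145).

Run:
```python
from h import *
d=dict(np.load('pics/top0.npz')); T=d['world_from_camera']
g=lambda a,b,z: pt(d,190+(a+.5)/6-.5,195+(b+.5)/6-.5,T,z).round(1)
for n,a,b,z in [('rTL',57,108,8),('rTR',345,93,8),('rBR',347,182,8),('rBL',60,196,8),('knob',269,140,60),('ring',270,145,30),('rod1',340,145,33),('rod2',412,145,33),('m_t',432,105,44),('m_b',432,182,44),('e_t',670,108,44),('e_b',670,181,44),('mouth',420,143,40),('end',680,144,40)]: print(n,g(a,b,z))
print(T[:3,3])
```

```text
rTL [579.6 264.4   8. ]
rTR [583.5 114.2   8. ]
rBR [537.1 114.1   8. ]
rBL [533.7 263.3   8. ]
knob [556.5 149.   60. ]
ring [556.  151.6  30. ]
rod1 [554.8 115.6  33. ]
rod2 [553.9  78.9  33. ]
m_t [573.2  67.9  44. ]
m_b [534.2  68.8  44. ]
e_t [568.5 -52.4  44. ]
e_b [531.5 -51.2  44. ]
mouth [554.3  74.6  40. ]
end [550.3 -57.2  40. ]
[ 479.14243954   32.39652868 1205.33854512]
```

>>> jog_arm(angular=[[0,0,0.02],[0,0,0.05],[0,0,0.08],[0,0,0.11],[0,0,0.14],[0,0,0.17],[0,0,0.18],[0,0,0.18]], linear=[[-0.06,-0.05,0],[-0.2,-0.155,0],[-0.36,-0.28,0],[-0.53,-0.41,0],[-0.7,-0.54,0],[-0.86,-0.66,0],[-0.96,-0.74,0],[-0.99,-0.763,0]], hand=[1,1,1,1,1,1,1,1])

```text
clock: 0.9
tool_pos: [409.6, 285.1, 222.3]
orientation: [-179.9, 0.1, 122.2]
force: [-0.2, -0.3, -0.2]
finger_gap: 1.003
grasp_force: 0.0
```

>>> jog_arm(angular=[[0,0,0.02],[0,0,0.05],[0,0,0.08],[0,0,0.11],[0,0,0.14],[0,0,0.17],[0,0,0.18],[0,0,0.18]], linear=[[-0.06,-0.01,0],[-0.2,-0.02,0.04],[-0.36,-0.03,0.08],[-0.53,-0.05,0.12],[-0.7,-0.07,0.16],[-0.86,-0.08,0.2],[-0.96,-0.09,0.2],[-1,-0.09,0.2]], hand=[1,1,1,1,1,1,1,1])

```text
clock: 1.7
tool_pos: [524.7, 63.9, 172.0]
orientation: [-180.0, -0.0, 90.0]
force: [-0.6, -0.1, -0.3]
finger_gap: 1.004
grasp_force: 0.0
```

>>> jog_arm(angular=[[0,0,0],[0,0,0],[0,0,0],[0,0,0]], linear=[[-0.08,0.04,0.04],[-0.17,0.09,0.08],[-0.216,0.11,0.12],[-0.216,0.11,0.12]], hand=[1,1,1,1])

```text
clock: 2.1
tool_pos: [550.7, 11.5, 141.3]
orientation: [-179.9, -0.0, 90.1]
force: [0.2, -0.2, -0.1]
finger_gap: 1.002
grasp_force: 0.0
```

```bash
cat >> h.py <<'E'
from scipy.spatial.transform import Rotation
def wrist(f):
    s=read_state(); d=snap('wrist',f); W=np.eye(4); W[:3,:3]=Rotation.from_euler('xyz',s['orientation'],degrees=True).as_matrix(); W[:3,3]=s['tool_pos']
    T=W@d['tool_from_camera']; np.save('pics/'+f+'_T.npy',T); return d,T
E
python3 - <<'E'
from h import *
d,T=wrist('w1'); print(T.round(2)); print(read_state()['tool_pos'])
E
```

```text
[[ 1.0000e+00 -0.0000e+00  0.0000e+00  5.5079e+02]
 [ 0.0000e+00  9.6000e-01  2.8000e-01  8.8960e+01]
 [-0.0000e+00 -2.8000e-01  9.6000e-01  3.0412e+02]
 [ 0.0000e+00  0.0000e+00  0.0000e+00  1.0000e+00]]
[550.24735099  12.31951447 141.76715861]
```

View pics/w1.png

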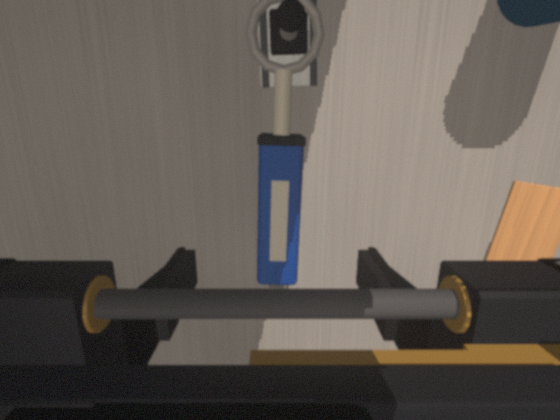

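The wrist view shows the case from the mouth (282,137) to its end (278,283), centred between the fingers. The ring is at about (285,32) and the rail end spans (259–317, 87).

Run:
```python
from h import *
d=dict(np.load('pics/w1.npz')); T=np.load('pics/w1_T.npy')
for n,a,b,z in [('mL',258,146,44),('mR',303,146,44),('eL',259,280,44),('eR',297,280,44),('ring',285,33,30),('rodtip',283,75,33),('rodmouth',282,133,33),('rL',260,86,8),('rR',316,86,8),('mouth',281,146,44)]: print(n,pt(d,a,b,T,z).round(1), pt(d,a,b,T).round(1))
```

```text
mL [536.   66.4  44. ] [533.5  62.7   0.8]
mR [571.1  66.5  44. ] [571.2  66.4  43.2]
eL [535.3 -49.9  44. ] [535.3 -49.9  44. ]
eR [568.8 -49.8  44. ] [ 5.719e+02 -7.340e+01 -4.000e-01]
ring [556.6 148.7  30. ] [556.5 147.3  36.4]
rodtip [555.3 119.1  33. ] [555.3 119.   34.1]
rodmouth [554.8  75.8  33. ] [554.8  75.9  33.8]
rL [536.3 113.3   8. ] [535.9 113.9   0.6]
rR [583.7 113.4   8. ] [ 5.846e+02  1.140e+02 -3.000e-01]
mouth [554.   66.5  44. ] [553.9  66.6  45.1]
```

>>> jog_arm(angular=[[0,0,0],[0,0,0],[0,0,0],[0,0,0],[0,0,0],[0,0,0],[0,0,0],[0,0,0]], linear=[[0,0.004,0.05],[-0.005,0.008,0.15],[-0.006,0.008,0.27],[-0.006,0.008,0.38],[-0.006,0.008,0.46],[-0.006,0.008,0.51],[-0.006,0.008,0.533],[-0.006,0.008,0.533]], hand=[1,1,1,1,1,1,1,1])

```text
clock: 2.95
tool_pos: [552.8, 10.6, 8.9]
orientation: [-179.9, -0.0, 90.2]
force: [0.5, 1.3, 0.3]
finger_gap: 1.002
grasp_force: 0.0
```

>>> jog_arm(angular=[[0,0,0],[0,0,0],[0,0,0],[0,0,0],[0,0,0],[0,0,0],[0,0,0],[0,0,0],[0,0,0]], linear=[[0,0,0],[0,0,0],[0,0,0],[0,0,0],[0,0,0],[0,0,0],[0,0,0],[0,0,0],[0,0,0]], hand=[0.7,0.5,0.4,0.35,0.3,0.3,0.3,0.3,0.3], force=35)

```text
clock: 3.85
tool_pos: [553.0, 10.0, 9.3]
orientation: [-180.0, 0.0, 90.1]
force: [-0.4, 0.2, 1.0]
finger_gap: 0.41
grasp_force: 34.7
```

>>> jog_arm(angular=[[0,0,0],[0,0,0],[0,0,0],[0,0,0],[0,0,0],[0,0,0],[0,0,0],[0,0,0],[0,0,0],[0,0,0]], linear=[[-0.006,0,0],[-0.016,0,0],[-0.028,0,0],[-0.04,0,0],[-0.052,0,0],[-0.064,0,0],[-0.074,0,0],[-0.08,0,0],[-0.08,0,0],[-0.08,0,0]], hand=[0.3,0.3,0.3,0.3,0.3,0.3,0.3,0.3,0.3,0.3])

```text
clock: 4.85
tool_pos: [552.9, -9.7, 9.3]
orientation: [-180.0, -0.0, 90.1]
force: [0.0, 4.7, 1.1]
finger_gap: 0.411
grasp_force: 34.7
```

>>> jog_arm(angular=[[0,0,0],[0,0,0],[0,0,0],[0,0,0],[0,0,0],[0,0,0],[0,0,0]], linear=[[-0.006,0,0],[-0.016,0,0],[-0.026,0,0],[-0.036,0,0],[-0.04,0,0],[-0.04,0,0],[-0.04,0,0]], hand=[0.3,0.3,0.3,0.3,0.3,0.3,0.3])

```text
clock: 5.55
tool_pos: [552.7, -18.9, 9.3]
orientation: [-179.9, -0.1, 90.1]
force: [0.2, 7.3, 1.6]
finger_gap: 0.406
grasp_force: 34.7
```

Run:
```python
from h import *
d,T=wrist('w2'); s=read_state(); print(s['tool_pos'],s['force'])
im=cv2.imread('pics/w2.png')[0:180,200:380]; cv2.imwrite('pics/c2.png',cv2.resize(im,None,fx=3,fy=3,interpolation=cv2.INTER_CUBIC))
```

```text
[552.74590131 -18.92835352   9.3154635 ] [0.18687781 8.40473486 2.26485822]
```

View pics/w2.png

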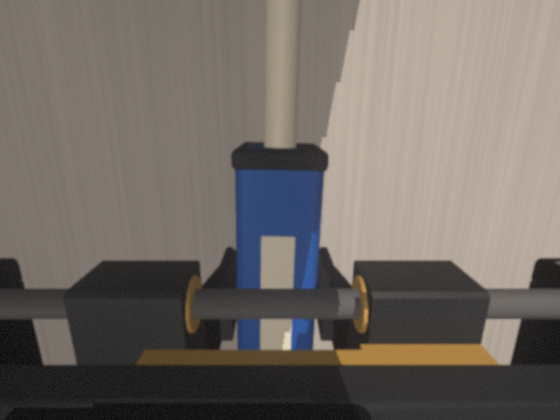

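The wrist view shows the rod at the mouth (281,145), still white. I'll pull on slowly.

>>> jog_arm(angular=[[0,0,0],[0,0,0],[0,0,0],[0,0,0],[0,0,0],[0,0,0]], linear=[[-0.006,0,0],[-0.016,0,0],[-0.026,0,0],[-0.036,0,0],[-0.04,0,0],[-0.04,0,0]], hand=[0.3,0.3,0.3,0.3,0.3,0.3])

```text
clock: 6.2
tool_pos: [552.5, -28.1, 9.3]
orientation: [-179.9, -0.2, 90.0]
force: [0.8, 10.2, 2.6]
finger_gap: 0.41
grasp_force: 34.7
```

```bash
cat >> h.py <<'E'
def mouth(f):
    d,T=wrist(f); s=read_state(); print(s['tool_pos'].round(1),s['force'].round(1),s['clock'])
    for v in range(90,154,3):
        print(v,d['pixels'][v,276:287].mean(0).round(),pt(d,281,v,T,33)[1].round(1))
E
python3 -c "
from h import *
mouth('w3')"
```

```text
[552.5 -28.1   9.3] [ 0.3 11.2  2.5] 6.25
90 [161. 150. 132.] 59.2
93 [160. 149. 132.] 58.1
96 [161. 150. 132.] 57.0
99 [162. 150. 132.] 55.8
102 [161. 150. 132.] 54.7
105 [161. 150. 132.] 53.6
108 [161. 150. 132.] 52.4
111 [161. 150. 131.] 51.2
114 [161. 150. 132.] 50.1
117 [160. 149. 132.] 48.9
120 [160. 149. 131.] 47.7
123 [161. 149. 132.] 46.5
126 [161. 150. 132.] 45.3
129 [160. 148. 131.] 44.1
132 [160. 149. 131.] 42.9
135 [159. 148. 130.] 41.7
138 [159. 148. 130.] 40.5
141 [159. 148. 130.] 39.3
144 [160. 148. 131.] 38.1
147 [131. 124. 116.] 36.8
150 [46. 46. 51.] 35.6
153 [45. 42. 43.] 34.4
```

>>> jog_arm(angular=[[0,0,0],[0,0,0],[0,0,0],[0,0,0]], linear=[[-0.006,0,0],[-0.013,0,0],[-0.016,0,0],[-0.016,0,0]], hand=[0.3,0.3,0.3,0.3])

```text
clock: 6.65
tool_pos: [552.3, -31.7, 9.3]
orientation: [-179.9, -0.2, 90.0]
force: [0.8, 12.0, 3.0]
finger_gap: 0.41
grasp_force: 34.7
```

```bash
python3 -c "
from h import *
mouth('w4')"|grep -v ^[19][0-2]
```

```text
[552.3 -31.7   9.3] [ 0.6 12.   3.4] 6.7
93 [161. 150. 132.] 54.6
96 [162. 151. 133.] 53.4
99 [161. 149. 131.] 52.3
132 [160. 148. 131.] 39.4
135 [160. 149. 131.] 38.2
138 [158. 148. 130.] 36.9
141 [ 86. 115.  80.] 35.7
144 [ 55. 105.  63.] 34.5
147 [52. 90. 62.] 33.3
150 [41. 42. 44.] 32.0
153 [45. 44. 45.] 30.8
```

Green now shows for about 3 mm at the mouth, so the rod is out about 31 mm. I'll add 2 mm and hold.

>>> jog_arm(angular=[[0,0,0],[0,0,0],[0,0,0],[0,0,0],[0,0,0],[0,0,0],[0,0,0],[0,0,0],[0,0,0],[0,0,0]], linear=[[-0.004,0,0],[-0.008,0,0],[-0.008,0,0],[-0.008,0,0],[-0.008,0,0],[-0.008,0,0],[-0.008,0,0],[-0.008,0,0],[-0.008,0,0],[-0.008,0,0]], hand=[0.3,0.3,0.3,0.3,0.3,0.3,0.3,0.3,0.3,0.3])

```text
clock: 7.7
tool_pos: [552.3, -33.5, 9.3]
orientation: [-179.9, -0.2, 90.0]
force: [0.2, 13.1, 3.2]
finger_gap: 0.414
grasp_force: 34.7
```

>>> jog_arm(angular=[[0,0,0],[0,0,0],[0,0,0],[0,0,0],[0,0,0],[0,0,0],[0,0,0],[0,0,0],[0,0,0],[0,0,0]], linear=[[0,0,0],[0,0,0],[0,0,0],[0,0,0],[0,0,0],[0,0,0],[0,0,0],[0,0,0],[0,0,0],[0,0,0]], hand=[0.3,0.3,0.3,0.3,0.3,0.3,0.3,0.3,0.3,0.3])

```text
clock: 8.7
tool_pos: [552.3, -33.4, 9.3]
orientation: [-179.9, -0.2, 90.0]
force: [0.4, 13.2, 2.9]
finger_gap: 0.411
grasp_force: 34.7
```

```bash
python3 -c "
from h import *
mouth('w5')"|grep -v ^[19][0-2]
```

```text
[552.3 -33.5   9.3] [ 0.1 12.6  3.3] 8.75
93 [162. 150. 133.] 52.8
96 [161. 150. 132.] 51.6
99 [162. 151. 133.] 50.5
132 [160. 149. 131.] 37.6
135 [141. 139. 118.] 36.4
138 [ 58. 107.  64.] 35.2
141 [ 56. 106.  63.] 34.0
144 [ 54. 105.  62.] 32.7
147 [50. 88. 57.] 31.5
150 [42. 42. 41.] 30.2
153 [43. 41. 43.] 29.0
```

View pics/w5.png

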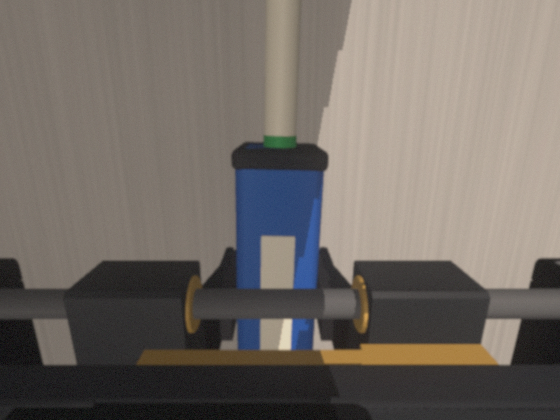

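Green shows from (280,135) to the mouth at (280,147) with no red. I'll hold one more second, then ease back.

>>> jog_arm(angular=[[0,0,0],[0,0,0],[0,0,0],[0,0,0],[0,0,0],[0,0,0],[0,0,0],[0,0,0]], linear=[[0,0,0],[0,0,0],[0,0,0],[0,0,0],[0,0,0],[0,0,0],[0,0,0],[0,0,0]], hand=[0.3,0.3,0.3,0.3,0.3,0.3,0.3,0.3])

```text
clock: 9.55
tool_pos: [552.3, -33.5, 9.3]
orientation: [-179.9, -0.2, 90.0]
force: [0.6, 11.4, 3.6]
finger_gap: 0.417
grasp_force: 34.7
```

>>> jog_arm(angular=[[0,0,0],[0,0,0],[0,0,0],[0,0,0],[0,0,0],[0,0,0],[0,0,0],[0,0,0],[0,0,0],[0,0,0]], linear=[[0.004,0,0],[0.012,0,0],[0.022,0,0],[0.032,0,0],[0.042,0,0],[0.052,0,0],[0.062,0,0],[0.072,0,0],[0.082,0,0],[0.09,0,0]], hand=[0.3,0.3,0.3,0.3,0.3,0.3,0.3,0.3,0.3,0.3])

```text
clock: 10.55
tool_pos: [553.4, -13.6, 9.3]
orientation: [180.0, 0.0, 90.1]
force: [-1.1, 1.9, 0.5]
finger_gap: 0.41
grasp_force: 34.7
```

>>> jog_arm(angular=[[0,0,0],[0,0,0],[0,0,0],[0,0,0],[0,0,0],[0,0,0],[0,0,0],[0,0,0],[0,0,0]], linear=[[0.01,0,0],[0.02,0,0],[0.03,0,0],[0.04,0,0],[0.048,0,0],[0.054,0,0],[0.056,0,0],[0.056,0,0],[0.056,0,0]], hand=[0.3,0.3,0.3,0.3,0.3,0.3,0.3,0.3,0.3])

```text
clock: 11.45
tool_pos: [553.5, 0.3, 9.3]
orientation: [180.0, 0.0, 90.1]
force: [0.4, -2.1, 0.2]
finger_gap: 0.417
grasp_force: 34.7
```

>>> jog_arm(angular=[[0,0,0],[0,0,0],[0,0,0],[0,0,0],[0,0,0],[0,0,0]], linear=[[0.008,0,0],[0.016,0,0],[0.022,0,0],[0.024,0,0],[0.024,0,0],[0.024,0,0]], hand=[0.3,0.3,0.3,0.3,0.3,0.3])

```text
clock: 12.05
tool_pos: [553.3, 6.8, 9.3]
orientation: [180.0, -0.0, 90.1]
force: [0.3, -1.6, -0.8]
finger_gap: 0.411
grasp_force: 34.7
```

Run:
```python
from h import *
wrist('w6'); d=snap('top','top6'); s=read_state(); print(s['tool_pos'],s['force'])
a=cv2.resize(cv2.imread('pics/w6.png')[:200,160:400],None,fx=2,fy=2); b=cv2.resize(cv2.imread('pics/top6.png')[195:245,195:315],None,fx=4,fy=4,interpolation=cv2.INTER_CUBIC)
cv2.imwrite('pics/c6.png',np.vstack([a,b]))
```

```text
[553.29054597   6.74543456   9.31596746] [ 0.03208459 -0.39666134  0.42200293]
```

View pics/c6.png

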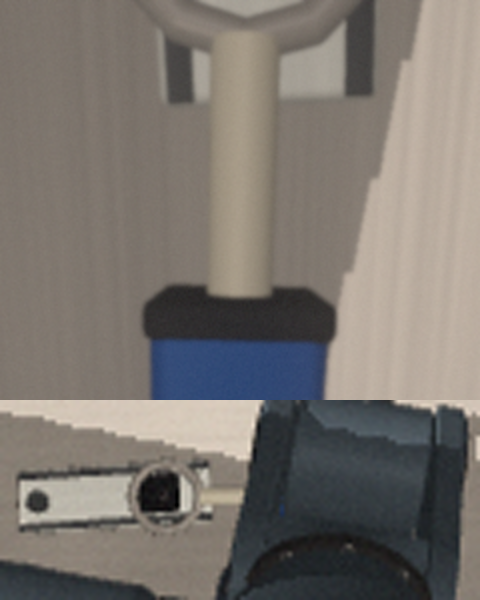

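The ring is round the hook, centred at crop position (163,497), and the rod is white at the mouth at (240,296), so it looks home. I'll release gently and rise.

>>> jog_arm(angular=[[0,0,0],[0,0,0],[0,0,0],[0,0,0],[0,0,0],[0,0,0],[0,0,0],[0,0,0]], linear=[[0,0,0],[0,0,0],[0,0,0],[0,0,0],[0,0,0],[0,0,0],[0,0,0],[0,0,0]], hand=[0.45,0.5,0.6,0.75,0.9,1,1,1])

```text
clock: 12.95
tool_pos: [553.2, 6.5, 9.3]
orientation: [-180.0, -0.0, 90.1]
force: [-0.3, 0.2, -0.6]
finger_gap: 0.948
grasp_force: 0.0
```

>>> jog_arm(angular=[[0,0,0],[0,0,0],[0,0,0],[0,0,0],[0,0,0],[0,0,0],[0,0,0],[0,0,0],[0,0,0]], linear=[[0,0,-0.03],[0,0,-0.09],[0,0,-0.19],[0,0,-0.31],[0,0,-0.43],[0,0,-0.5],[0,0,-0.535],[0,0,-0.535],[0,0,-0.535]], hand=[1,1,1,1,1,1,1,1,1])

```text
clock: 13.85
tool_pos: [552.6, 6.6, 142.5]
orientation: [-179.9, -0.0, 90.1]
force: [0.7, 0.1, -0.2]
finger_gap: 1.0
grasp_force: 0.0
```

Run:
```python
from h import *
wrist('w7'); print(read_state()['force'], read_state()['finger_gap'])
```

```text
[ 0.06636162  0.97455609 -1.27328385] 0.9976860893724735
```

View pics/w7.png

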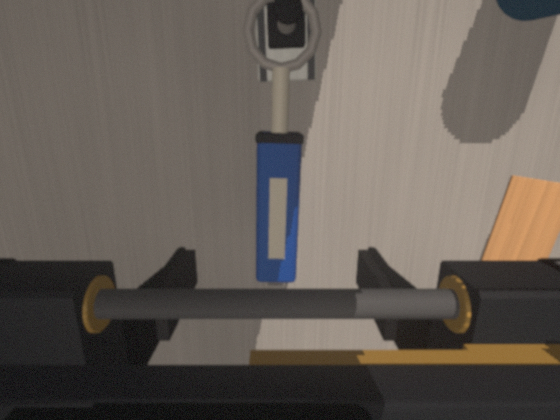

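The gauge lies flat in line with the rail. The ring, centred at (283,30), is round the hook, and the rod length (ring to case 113 px) matches the start.

```bash
python3 -c "
from plant import *
print(finish_job())"
```

```text
the job is handed in; nothing more can be done
None
```

The hook held: I pulled the gauge about 33 mm into the green (no red showing), held it for over two seconds and eased it back in. It was left flat and in line with the rail with its ring round the hook, and the job is handed in, though no verdict came back.

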